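Load a roll on the slanted stand and lock it with the hairpin clip

TASK

Load the lowest of the three rolls that stand at the left of the bench roll stand onto the slanted spindle of that stand, right down on its flange, then lock it there: slide the straight leg of the hairpin clip through the cross hole above the roll until the bent leg has snapped over the shank and hugs it, and let go. Leave the other rolls and the wooden block where they are.

Things in the scene. Friction and masses are not known exactly. Their poses are not given: they have to be found in the camera images.
- spindle: steel spindle, 19 mm thick, 54 mm out of a 72 mm steel flange on a grey bench stand (foot 124 x 108 mm, screwed down), leaning 30 degrees from vertical, to the robot's right and somewhat towards it. Origin on its axis at the flange's upper face, about 69 mm above the bench; z along the spindle to its free end (last 4 mm tapered to 14 mm), y level, along the cross hole, x up the slope
- spindle_hole (a point): centre of the round cross hole through the spindle, 9 mm in diameter, open at both sides, on the axis 40 mm above the flange; axes as the spindle's (the hole runs along y). A loaded roll ends 3.5 mm below the hole's lower edge
- clip: loose hairpin clip of 6 mm steel wire, 109 mm long, 70 g, black loop, flat on the bench. Origin on the straight leg's centre line, where the spindle's axis lies (to 2 mm) when home, 3 to 4 mm above the bench; x along that leg to its tip 33 mm away, y to the bent leg, z up as it lies. Bent leg: bow oppopoint the origin that grips the 19 mm shank, throat 3 mm narrower, flared tip at x 28, y 17 mm
- clip_grip (a point): centre of the clip's black loop, a flat grip 28 mm wide (clip y), 28 mm long (clip x) and 8 mm thick, at x -60, y 10, z 0 mm in the clip's frame; axes as the clip's
- clip_leg (a joint): spring opening of the bent leg in rad: 0 at rest, about 0.055 as the throat passes the shank, under 0.01 when the bow hugs it. A preloaded spring shuts it; pushing the clip home takes 10 to 15 N and ends in a snap
- roll: the roll to load: low wide brown roll on a card core, 62 mm in diameter, 32 mm high, bore 23 mm across, 120 g, standing on the bench on its flat end. Origin at the centre of its underside, z along its axis. Either end may go down
- roll_mid (a point): centre of that roll, 16 mm above its underside; when loaded it is on the spindle's axis 16 mm above the flange
- roll_b: other roll, not to be moved: 60 mm in diameter, 48 mm high; origin at the centre of its underside
- roll_c: other roll, not to be moved: narrow and tall, 54 mm in diameter, 60 mm high; origin at the centre of its underside
- wood_block: wooden block, 35 x 100 x 40 mm high, not to be moved; origin at the centre of its underside, y along its length
- roll_cutter: green roll-cutting machine behind the work, fixed, to keep clear of: it begins 98 mm on the robot's side of its origin (x ahead, y left, z up); its knife lever, 45 mm right of the origin, rises to 365 mm and leans to 115 mm on the robot's side; its headstock, 310 to 550 mm to the right, is 230 mm high

How it is judged:
On the way, in this order (a step that is already met when the one before it is completed fails the run):
1. the low roll sits on the spindle, down on the flange (z of roll_mid in the frame of spindle between 0.011 and 0.021 m and x of roll_mid in the frame of spindle between -0.006 and 0.006 m and y of roll_mid in the frame of spindle between -0.006 and 0.006 m and angle between the z axis of roll and the z axis of spindle, either way round below 0.12 rad), for 0.2 s.
2. the clip is home in the cross hole, its bent leg closed round the shank (all of step 1 and distance between clip and spindle_hole below 0.006 m and angle between the x axis of clip and the y axis of spindle, either way round below 0.26 rad and angle between the z axis of clip and the z axis of spindle, either way round below 0.5 rad and value of joint clip_leg below 0.03 rad), for 0.2 s.
At the end, for the whole second after the job is handed in: Low roll on the spindle, down on the flange (within 5 mm of height, 6 mm of the axis, 0.12 rad); clip home: seat point within 6 mm of the hole centre, leg along the hole within 0.26 rad, plane square to the spindle within 0.5 rad, bent leg sprung shut (< 0.03 rad); both released, at rest (all of step 2 and linear speed of each of roll, clip below 0.02 m/s); the robot touches nothing.
It fails at once if the 48 mm high roll is moved by more than 20 mm (distance of roll_b from where it was at the start of the episode above 0.02 m).
It fails at once if the tall roll is moved by more than 20 mm (distance of roll_c from where it was at the start of the episode above 0.02 m).
It fails at once if the wooden block is moved by more than 20 mm (distance of wood_block from where it was at the start of the episode above 0.02 m).
It also fails if it takes over 64 s, if anything falls off the work surface, if the arm or the gripper's body presses on something with over 40 N, if the wrist force passes 120 N, or if a joint passes its speed limit or range.

ROBOT

A 6-joint arm with a two-finger parallel gripper is mounted at the origin on a cart in front of the work surface, level with it; the furniture and walls round the work are solid. World frame = base frame: x ahead of the robot, y to its left, z up, the work surface at z = 0. Lengths are in m, angles in rad, forces in N, time in s.
With the tool pointing down it reaches from about 0.325 to 0.9 m from the base axis. Payload 3.5 kg.
Tool frame: the origin (TCP) lies at the very end of the fingers, on their centre line; the grasp point (between the pads) lies env.tcp_to_grasp behind it (env.tcp_to_grasp is the distance from the TCP to the grasp point, in m); z points along the fingers, y is the line along which they close (so a half turn about z gives the same grasp; the last joint's range is limited). The gripper opens to 85 mm and grips with 20 to 120 N. Pads are 22 mm wide; open, the fingers measure 114 mm over their backs; the gripper's body (76 mm by 85 mm) begins 54 mm behind the grasp point. The pads swing forward as they close: fully open they stand 13 mm farther back than shut.
Start: joints at [-1.345, 0.276, -0.026, 1.268, 0, 1.467], TCP at [0.202, -0.592, 0.231] pointing down, gripper open.
Joint ranges: [-3.12, 3.12], [-0.85, 1.88], [-1.08, 1.24], [-1.95, 2.15], [-1.57, 1.53], [-3.14, 3.14]. Speed limits (rad/s): [2.57, 2.57, 3.14, 3.14, 3.14, 3.14].

INTERFACE

Orientations are given as a 3x3 rotation matrix whose columns are the frame's x, y, z axes.
In Python, from cell import env gives the robot as it stands.
- The arm moves only by the shell command python3 drive.py 'ROWS' [OPENING] [FORCE]. ROWS is a JSON object with one list for each field, all of the same length, 1 to 5, a row being the entries at one place: dx, dy, dz (the shift in m), rx, ry, rz (a rotation vector in rad); each row is the pose to reach, as a shift and turn from the pose commanded when the command began, along the tool's axes at that moment; what a row does not reach only later rows make up. A row lasts 1/8 s, in which the tool goes at most 0.0625 m and 0.188 rad, less where a joint would pass 70% of its speed; a pose out of reach is approached as far as the arm can. OPENING is the finger opening in m, set as the command begins (- or left out keeps the last). The fingers move at their own pace and stop on an object; FORCE is the grip in N (left out, the last holds). Time passes only in rows, so rows that do not move let the fingers close. It prints the time, the measured TCP pose, the force, the opening and the grip force at its end. Input that does not fit is refused with a message, and nothing moves.
- env.sense(): the state, without advancing time (a new reading comes with each control period).
- env.read_camera(name): name is "side" or "top"; returns the picture (420x560x3 uint8, red, green, blue); there is no depth.
- env.camera_model(name): a dict with "fx", "fy", "cx", "cy" (pixels), "k1" (the pictures are not rectified: a ray, as slopes to the right and down, at radius r is drawn at 1 + k1 r^2 times it, then the intrinsics apply), "xyz" and "attitude" of the camera in the world. Camera axes: x right, y down, z forward; pixel columns grow to the right and rows downward; lengths in m; the calibration is good to about 2 mm. A picture is of the moment at which its call begins. camera_model takes no time and is no camera call.
- env.sign_off(): hands the job in; it is judged then, once.
The state is a dict: "clock": time; "q": joint angles; "dq": joint speeds; "joint_torque": joint torques, N m; "tool_pos": TCP position; "tool_rot": TCP orientation; "force": force on the tool from outside, world axes, zero at the start; "moment": the same for the moment, N m; "gripper_width": finger opening in m; "finger_force": force on a finger pad.
Only numpy, scipy, OpenCV 4.12 (cv2) and the standard library are available. Lean on these libraries where they do the work, as an engineer would, in place of code of your own. Each camera call takes 0.05 s, during which the arm holds its last target. There are 200 camera calls.

## Working session

There is one attempt and no reset: what is moved stays moved. The work goes in short steps, Python scripts to look and compute and a shell command to move; the robot and the scene stay as the last step left them, time stands still between calls to the robot, and variables do not carry over. Pictures are saved under pics/ and viewed, at most 10 in all, crops included, and the job is handed in when it is done.

```bash
ls; mkdir -p pics
python3 - <<'E'
from cell import env
import cv2,numpy as np
for n in("side","top"):
    im=env.read_camera(n); cv2.imwrite(f"pics/{n}0.png",im[:,:,::-1]); m=env.camera_model(n); print(n,m)
print(env.tcp_to_grasp); s=env.sense(); print(s)
E
```

```text
cell.py
drive.py
pics
side {'fx': 437.33292762974224, 'fy': 437.33292762974224, 'cx': 280.93666970231357, 'cy': 207.89926813467312, 'k1': 0.015638310946005513, 'xyz': array([0.66070958, 1.10026861, 0.5022888 ]), 'attitude': array([[-0.99815534,  0.02842833, -0.05364455],
       [ 0.06034592,  0.36772696, -0.92797374],
       [-0.0066542 , -0.92949917, -0.36876416]])}
top {'fx': 407.8832146972171, 'fy': 407.8832146972171, 'cx': 275.77891194071856, 'cy': 204.33809979568247, 'k1': -0.004321253121357175, 'xyz': array([0.45564205, 0.02477552, 1.07401153]), 'attitude': array([[-0.00933935, -0.98559624,  0.16885745],
       [-0.99991343,  0.00763963, -0.01071288],
       [ 0.00926856, -0.16894288, -0.98558226]])}
0.0187
{'clock': 0.1, 'q': array([-1.34540783e+00,  2.77098922e-01, -2.77148936e-02,  1.26804308e+00,
       -4.79226662e-06,  1.46737620e+00]), 'dq': array([ 1.82060058e-04, -3.15332881e-03,  4.70784954e-03, -5.36271215e-05,
        1.18848098e-03, -2.16401485e-03]), 'joint_torque': array([ 1.11791464e-04, -4.46708679e+01,  2.96128339e+01,  8.47811694e-03,
       -1.43340203e-04, -1.75302819e-05]), 'tool_pos': array([ 0.20164088, -0.59083255,  0.23025906]), 'tool_rot': array([[ 9.46427775e-01,  3.22915238e-01, -4.65176208e-04],
       [ 3.22915506e-01, -9.46425669e-01,  2.00737545e-03],
       [ 2.07957418e-04, -2.05004849e-03, -9.99997877e-01]]), 'force': array([-0.48350913,  0.28651557,  0.12204489]), 'moment': array([-0.01172177,  0.03515999,  0.02258551]), 'finger_force': 0.0, 'gripper_width': 0.085582302230334}
```
View pics/side0.png

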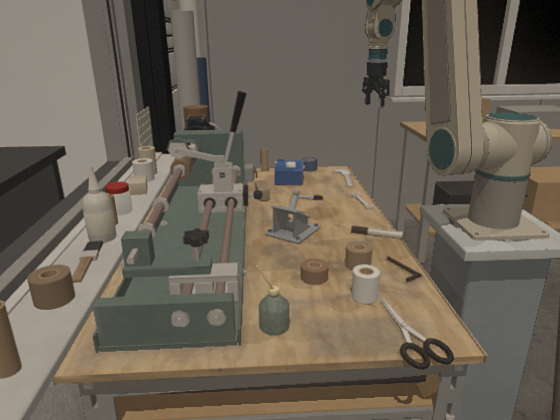

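View pics/top0.png

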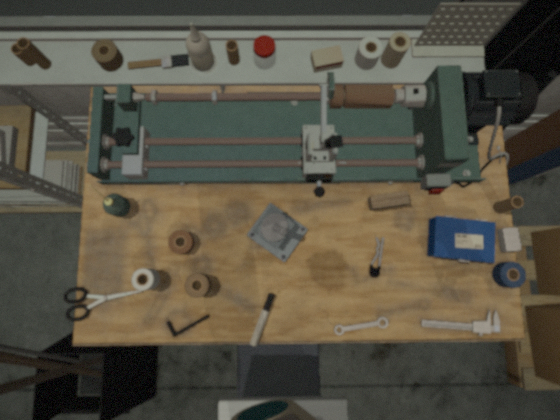

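Run:
```python
import cv2,numpy as np
t=cv2.imread("pics/top0.png");s=cv2.imread("pics/side0.png")
def c(im,x,y,w,h,k): return cv2.convertScaleAbs(cv2.resize(im[y:y+h,x:x+w],None,fx=k,fy=k,interpolation=cv2.INTER_CUBIC),alpha=1.6)
a=np.hstack([c(t,245,200,66,66,6),c(t,345,225,66,66,6)])
b=np.hstack([c(s,260,180,66,66,6),c(s,295,180,66,33,6).repeat(2,0)[:396]])
b=np.hstack([c(s,262,185,66,66,6)[:200*2],c(s,290,175,66,66,6)])
cv2.imwrite("pics/c1.png",a); 
cv2.imwrite("pics/c2.png",b)
```

View pics/c1.png

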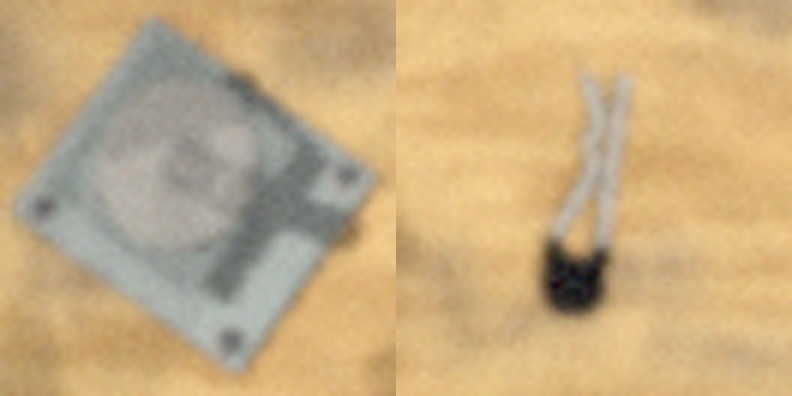

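View pics/c2.png

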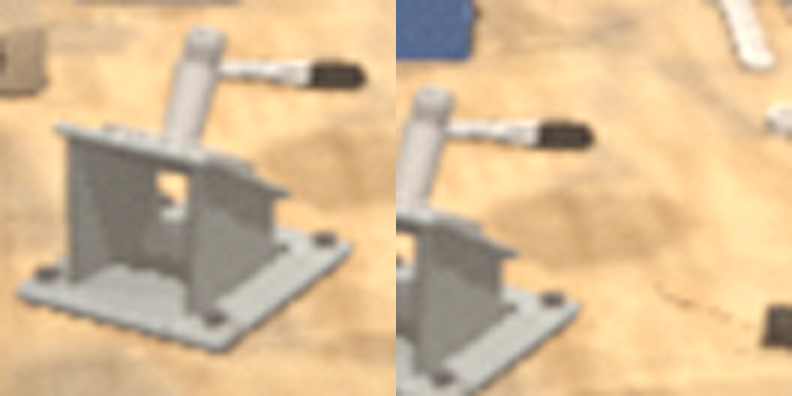

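```bash
cat > h.py <<'E'
import cv2,numpy as np
from cell import env
from scipy.optimize import least_squares
from scipy.spatial.transform import Rotation as R
M={n:env.camera_model(n) for n in("side","top")}
def proj(n,P):
    m=M[n]; P=np.atleast_2d(P); c=(P-m["xyz"])@m["attitude"]; u=c[:,:2]/c[:,2:]
    u=u*(1+m["k1"]*(u**2).sum(1,keepdims=True)); return u*[m["fx"],m["fy"]]+[m["cx"],m["cy"]]
def rz(a): return R.from_euler("z",a).as_matrix()
def spR(a): # a: azimuth of the lean
    z=np.array([np.sin(np.pi/6)*np.cos(a),np.sin(np.pi/6)*np.sin(a),np.cos(np.pi/6)])
    y=np.cross(z,[np.cos(a),np.sin(a),0]); y/=np.linalg.norm(y); x=np.cross(y,z)
    return np.c_[x,y,z]
def circ(r,z,n=40): t=np.linspace(0,2*np.pi,n); return np.c_[r*np.cos(t),r*np.sin(t),0*t+z]
def crop(n,im,x,y,w,h,k,lines=()):
    o=cv2.convertScaleAbs(cv2.resize(im[y:y+h,x:x+w,::-1],None,fx=k,fy=k,interpolation=cv2.INTER_CUBIC),alpha=1.5)
    for L,col in lines:
        p=((proj(n,L)-[x,y]+.5)*k*16).astype(int); cv2.polylines(o,[p.reshape(-1,1,2)],False,col,1,cv2.LINE_AA,4)
    return o
E
cat > fit0.py <<'E'
from h import *
t=cv2.imread("pics/top0.png")[:,:,::-1];s=cv2.imread("pics/side0.png")[:,:,::-1]
T=lambda x,y,ox,oy:np.array([ox+x/6-.42,oy+y/6-.42])
# foot: corners top; long side along lean
cor=[(150,18),(378,180),(240,370),(15,205)]; cp=np.array([T(*c,245,200) for c in cor])
sc=[T(48,283,262,185),None]
def foot(p): 
    l=np.array([[-62,54],[62,54],[62,-54],[-62,-54]])/1000
    w=np.c_[l,np.zeros(4)]@rz(p[2]).T; w[:,:2]+=p[:2]; return w
scor=np.array([T(352,245,262,185),T(225,350,262,185),T(18,292,262,185)])
def res(p):
    w=foot(p); return np.r_[(proj("top",w)-cp).ravel(),(proj("side",w[[2,3,0]])-0).ravel()*0]
f=least_squares(res,[.47,0,-2.2]); print("foot",f.x,f.cost); print(proj("side",foot(f.x)),scor)
def sp(p): return np.array([p[0],p[1],.069]),spR(f.x[2])
def res(p):
    o,A=sp(p); return np.r_[proj("side",o+A@[0,0,.052])[0]-T(206,36,262,185),proj("top",o)[0]-T(175,163,245,200)]
g=least_squares(res,[.47,0]); print("spindle",g.x,res(g.x))
def cl(p): return lambda q:np.array([p[0],p[1],.0035])+np.atleast_2d(q)@rz(p[2]).T
def res(p):
    c=cl(p); return np.r_[(proj("top",c(np.array([[33,0,0],[-60,10,0],[28,17,0]])/1000))-[T(231,75,345,225),T(179,278,345,225),T(190,72,345,225)]).ravel(),
      .7*(proj("side",c([-.06,.01,0]))[0]-T(338,75,262,185))]
k=least_squares(res,[.45,-.25,0]); print("clip",k.x,res(k.x))
def res(p): return np.r_[proj("top",[*p,.032])[0]-[181,241.5],proj("side",[*p,.032])[0]-[314.5,266]]
r=least_squares(res,[.45,.25]); print("roll",r.x,res(r.x))
o,A=sp(g.x); W=lambda L:o+L@A.T
B,G,Rd=(255,0,0),(0,255,0),(0,0,255)
F=foot(f.x); F=np.r_[F,F[:1]]
ln=[(F,B),(W(circ(.036,0)),G),(W(circ(.0095,.05)),Rd),(W(circ(.0095,0)),Rd),(W(circ(.007,.054)),Rd)]
c=cl(k.x); lc=[(c(np.array([[33,0,0],[-46,0,0]])/1000),Rd),(c(np.array([[-46,-4,0],[-74,-4,0],[-74,24,0],[-46,24,0],[-46,-4,0]])/1000),G)]
lr=[(np.array([*r.x,0])+circ(.031,z),G) for z in(0,.032)]+[(np.array([*r.x,0])+circ(.0115,.032),Rd)]
a=np.vstack([np.hstack([crop("top",t,245,200,66,50,6,ln),crop("top",t,345,225,66,50,6,lc)]),np.hstack([crop("side",s,262,185,66,50,6,ln+lc),crop("side",s,285,245,66,50,6,lr)])])
cv2.imwrite("pics/o1.png",a[:,:,:]); cv2.imwrite("pics/rolltop.png",crop("top",t,160,220,50,50,8,lr))
E
python3 fit0.py
```

```text
foot [ 0.56660501  0.01004502 -2.20604182] 2.1211384589109183
[[263.32974659 234.61617243]
 [287.73918063 219.31576965]
 [320.46565501 227.37434852]
 [297.67147617 244.10941892]] [[320.24666667 225.41333333]
 [299.08       242.91333333]
 [264.58       233.24666667]]
spindle [0.57175296 0.01961853] [ 0.07454597 -0.29579325 -0.08465191 -0.07557736]
clip [ 0.51851774 -0.26237159 -0.19211626] [-0.03701151 -0.58776533 -0.11077046  0.04550026  0.15433775  0.6006422
 -0.1065394   0.06572523]
roll [0.53956956 0.25822695] [-0.96416707  0.17585924 -0.23603324 -1.64769515]
```

View pics/o1.png

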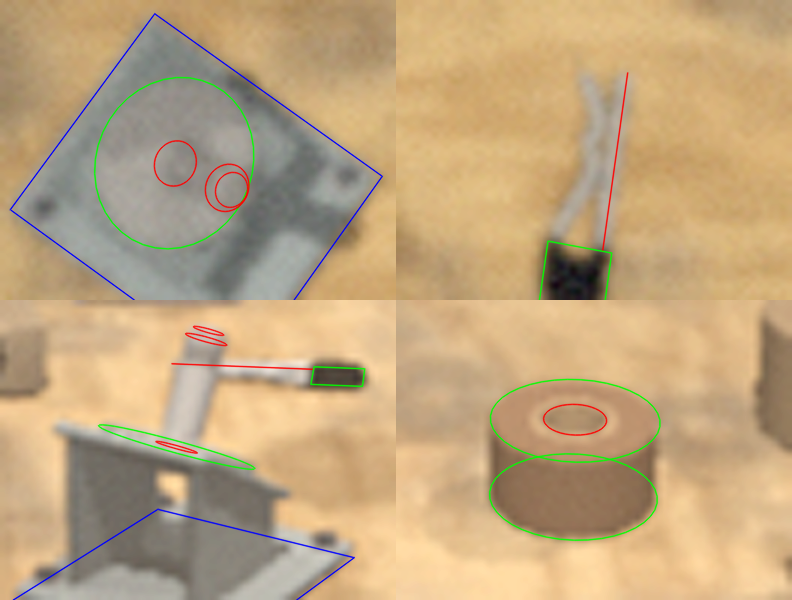

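The clip, spindle and low roll overlays match to about 1 px. Next I'll work out the moves.

```bash
cat >> h.py <<'E'
LEAN=-2.206
A=spR(LEAN); ZS=A[:,2]; Y54=-np.array([np.cos(LEAN),np.sin(LEAN),0])
def trot(z,y): z=z/np.linalg.norm(z); y=y-z*(y@z); y/=np.linalg.norm(y); return np.c_[np.cross(y,z),y,z]
RD=trot(np.array([0,0,-1.]),Y54); RS=trot(-ZS,Y54)
def delta(p,Rt):
    s=env.sense(); T=s["tool_rot"]; d=T.T@(np.array(p)-s["tool_pos"]); r=R.from_matrix(T.T@Rt).as_rotvec()
    print("delta",np.round(np.r_[d,r],4).tolist())
E
python3 -c "
from h import *
delta([.5396,.2582,.12],RD)
print(RD,RS)"
```

```text
delta [0.594, -0.6942, 0.1118, -0.0009, -0.0024, -2.1776]
[[-0.80495087  0.59334147  0.        ]
 [ 0.59334147  0.80495087  0.        ]
 [ 0.          0.         -1.        ]] [[-0.80495087  0.51384879  0.29667074]
 [ 0.59334147  0.6971079   0.40247543]
 [ 0.          0.5        -0.8660254 ]]
```

```bash
python3 drive.py '{"dx": [0.59,0.59,0.59,0.59,0.59],"dy": [-0.69,-0.69,-0.69,-0.69,-0.69],"dz": [0.02,0.02,0.02,0.02,0.02],"rx": [0,0,0,0,0],"ry": [0,0,0,0,0],"rz": [-2.178,-2.178,-2.178,-2.178,-2.178]}' 0.085 60
python3 -c "
from h import *
delta([.5396,.2582,.12],RD);print(env.sense()['q'])"
```

```text
clock: 0.72
tool_pos: [0.3175, -0.2991, 0.224]
tool_rot: [[0.295, 0.956, 0.0], [0.956, -0.295, 0.0], [0.0, -0.0, -1.0]]
force: [1.6, -1.3, 0.4]
gripper_width: 0.085
finger_force: 0.0
delta [0.598, 0.0481, 0.1043, 0.0002, -0.0004, -1.2346]
[-9.04319284e-01 -5.85850821e-02 -4.19429303e-01  1.21020500e+00
  3.30068186e-04  9.65472272e-01]
```

```bash
python3 drive.py '{"dx": [0.598,0.598,0.598,0.598,0.598],"dy": [0.048,0.048,0.048,0.048,0.048],"dz": [0.04,0.04,0.04,0.04,0.04],"rx": [0,0,0,0,0],"ry": [0,0,0,0,0],"rz": [-1.23,-1.23,-1.23,-1.23,-1.23]}'
python3 -c "
from h import *
delta([.5396,.2582,.12],RD);print(env.sense()['q'])"
```

```text
clock: 1.35
tool_pos: [0.4345, -0.0102, 0.2034]
tool_rot: [[-0.597, 0.803, 0.0], [0.803, 0.597, -0.0], [-0.0, 0.0, -1.0]]
force: [1.2, 0.3, -0.2]
gripper_width: 0.0849
finger_force: 0.0
delta [0.1527, 0.2444, 0.0834, 0.0001, 0.0005, -0.2964]
[-1.72204640e-01 -4.78463353e-02 -4.54196933e-01  1.16403452e+00
 -2.07276912e-04  7.59421111e-01]
```

```bash
python3 drive.py '{"dx": [0.153,0.153,0.153,0.153,0.153],"dy": [0.244,0.244,0.244,0.244,0.244],"dz": [0.05,0.05,0.05,0.05,0.07],"rx": [0,0,0,0,0],"ry": [0,0,0,0,0],"rz": [-0.296,-0.296,-0.296,-0.296,-0.296]}'
python3 drive.py '{"dx": [0,0],"dy": [0,0],"dz": [0,0],"rx": [0,0],"ry": [0,0],"rz": [0,0]}'
python3 -c "
from h import *
delta([.5396,.2582,.004],RD);print(env.sense()['q'])
t=env.read_camera('top');s=env.read_camera('side')
w=env.sense();P=w['tool_pos'];T=w['tool_rot']
tp=[(P+np.array([[-.011,y,0],[.011,y,0]])@T.T,(0,0,255)) for y in(-.0425,.0425)]
r=np.array([.5396,.2582,0]);lr=[(r+circ(.031,z),(0,255,0)) for z in(0,.032)]
cv2.imwrite('pics/g1.png',np.hstack([crop('top',t,140,200,80,80,5,lr+tp),crop('side',s,275,210,80,80,5,lr+tp)]))
"
```

```text
clock: 1.98
tool_pos: [0.5424, 0.2586, 0.1341]
tool_rot: [[-0.802, 0.597, 0.003], [0.597, 0.802, 0.001], [-0.002, 0.003, -1.0]]
force: [-0.4, 0.0, -0.6]
gripper_width: 0.0853
finger_force: 0.0
clock: 2.22
tool_pos: [0.5397, 0.2551, 0.1331]
tool_rot: [[-0.801, 0.598, -0.002], [0.598, 0.801, -0.001], [0.001, -0.002, -1.0]]
force: [-0.5, -0.3, -0.4]
gripper_width: 0.085
finger_force: 0.0
delta [0.0019, 0.0027, 0.1291, -0.0018, -0.0008, -0.0063]
[ 3.33395700e-01  2.96044065e-01 -2.15985840e-01  1.06067449e+00
 -3.76686823e-04  9.74927381e-01]
```

View pics/g1.png

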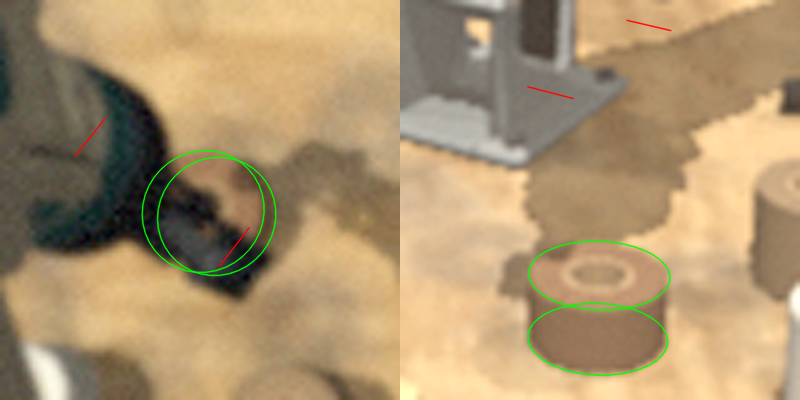

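```bash
python3 drive.py '{"dx": [0.002,0.002,0.002,0.002,0.002],"dy": [0.003,0.003,0.003,0.003,0.003],"dz": [0.06,0.11,0.129,0.129,0.129],"rx": [-0.002,-0.002,-0.002,-0.002,-0.002],"ry": [-0.001,-0.001,-0.001,-0.001,-0.001],"rz": [-0.006,-0.006,-0.006,-0.006,-0.006]}'
python3 drive.py '{"dx": [0,0,0,0,0],"dy": [0,0,0,0,0],"dz": [0,0,0,0,0],"rx": [0,0,0,0,0],"ry": [0,0,0,0,0],"rz": [0,0,0,0,0]}' 0.05 50
python3 -c "
from h import *
delta([.5396,.2582,.004],RD)"
```

```text
clock: 2.95
tool_pos: [0.5429, 0.2595, 0.007]
tool_rot: [[-0.804, 0.594, 0.006], [0.594, 0.804, 0.002], [-0.003, 0.006, -1.0]]
force: [-0.4, 0.2, 0.1]
gripper_width: 0.085
finger_force: 0.0
clock: 3.58
tool_pos: [0.5426, 0.2598, 0.0071]
tool_rot: [[-0.805, 0.594, 0.006], [0.594, 0.805, 0.002], [-0.004, 0.005, -1.0]]
force: [-0.4, -0.4, 5.4]
gripper_width: 0.06
finger_force: 53.7
delta [0.0015, -0.003, 0.0031, 0.0051, 0.0036, -0.0005]
```

```bash
python3 drive.py '{"dx": [0,0,0,0],"dy": [0,0,0,0],"dz": [-0.06,-0.12,-0.17,-0.17],"rx": [0,0,0,0],"ry": [0,0,0,0],"rz": [0,0,0,0]}'
python3 -c "
from h import *
o=np.array([.5718,.0196,.069])
delta(o+ZS*.083,RS)
"
```

```text
clock: 4.08
tool_pos: [0.5444, 0.2605, 0.1812]
tool_rot: [[-0.805, 0.594, 0.014], [0.594, 0.805, 0.005], [-0.008, 0.012, -1.0]]
force: [0.4, 0.1, -0.8]
gripper_width: 0.0593
finger_force: 55.7
delta [-0.1648, -0.2196, 0.039, -0.5114, 0.0078, 0.0017]
```

```bash
python3 drive.py '{"dx": [-0.03,-0.07,-0.1,-0.135,-0.165],"dy": [-0.04,-0.09,-0.14,-0.18,-0.22],"dz": [-0.04,-0.06,-0.06,-0.06,-0.06],"rx": [-0.18,-0.36,-0.51,-0.511,-0.511],"ry": [0.008,0.008,0.008,0.008,0.008],"rz": [0.002,0.002,0.002,0.002,0.002]}'
python3 drive.py '{"dx": [0,0],"dy": [0,0],"dz": [0,0],"rx": [0,0],"ry": [0,0],"rz": [0,0]}'
python3 -c "
from h import *
o=np.array([.5718,.0196,.069])
delta(o+ZS*.083,RS);print(env.sense()['q'])
"
```

```text
clock: 4.7
tool_pos: [0.5405, -0.0181, 0.2329]
tool_rot: [[-0.804, 0.522, 0.285], [0.595, 0.698, 0.398], [0.009, 0.49, -0.872]]
force: [0.8, -0.3, -0.8]
gripper_width: 0.0601
finger_force: 55.7
clock: 4.95
tool_pos: [0.5415, -0.0158, 0.2333]
tool_rot: [[-0.804, 0.522, 0.285], [0.594, 0.698, 0.399], [0.01, 0.49, -0.872]]
force: [-0.2, 0.1, -1.1]
gripper_width: 0.0595
finger_force: 55.7
delta [-0.0043, -0.0409, 0.0829, -0.0112, -0.0078, -0.0057]
[-0.41596817  0.01646761 -0.40918399  1.03202335  0.50096156  0.25177301]
```

```bash
python3 drive.py '{"dx": [-0.004,-0.004,-0.004,-0.004,-0.004],"dy": [-0.04,-0.041,-0.041,-0.041,-0.041],"dz": [0.03,0.07,0.083,0.083,0.083],"rx": [-0.011,-0.011,-0.011,-0.011,-0.011],"ry": [-0.008,-0.008,-0.008,-0.008,-0.008],"rz": [-0.006,-0.006,-0.006,-0.006,-0.006]}'
python3 -c "
from h import *
o=np.array([.5718,.0196,.069])
delta(o+ZS*.083,RS)
t=env.read_camera('top');s=env.read_camera('side')
np.save('s1.npy',s);np.save('t1.npy',t)
w=env.sense();P=w['tool_pos'];T=w['tool_rot']
W=lambda L:o+L@A.T
ln=[(W(circ(.036,0)),(0,255,0)),(W(circ(.0095,.05)),(0,0,255)),(W(circ(.0095,0)),(0,0,255))]
ro=P+T[:,2]*.007
ln+=[(ro+circ(.031,z)@T.T,(255,0,0)) for z in (0,-.032)]
cv2.imwrite('pics/g2.png',np.hstack([crop('side',s,250,145,80,90,6,ln),crop('top',t,250,185,50,90,6,ln)]))
"
```

```text
clock: 5.58
tool_pos: [0.5491, -0.014, 0.1435]
tool_rot: [[-0.806, 0.51, 0.3], [0.592, 0.699, 0.401], [-0.005, 0.501, -0.865]]
force: [0.4, 0.1, -1.2]
gripper_width: 0.0597
finger_force: 55.7
delta [0.0017, -0.0022, 0.0018, 0.0011, 0.0037, 0.0045]
```

View pics/g2.png

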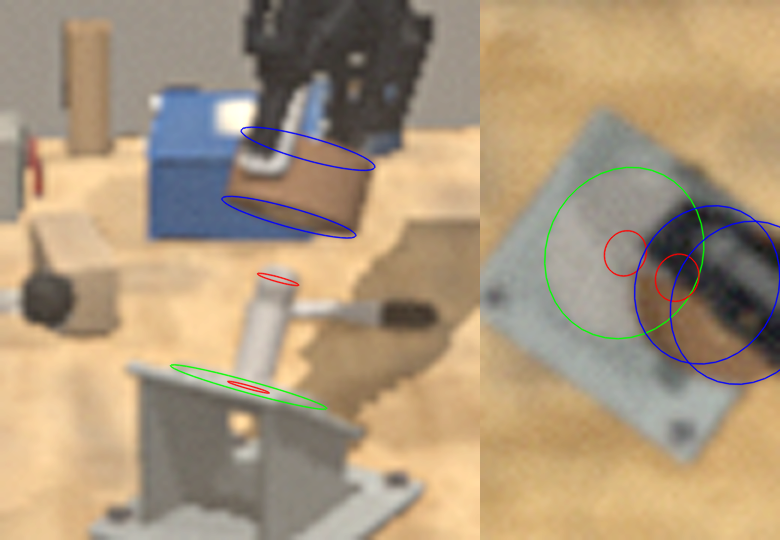

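```bash
python3 drive.py '{"dx": [0.002,0.002,0.002,0.002,0.002],"dy": [-0.002,-0.002,-0.002,-0.002,-0.002],"dz": [0.01,0.02,0.027,0.032,0.032],"rx": [0.001,0.001,0.001,0.001,0.001],"ry": [0.004,0.004,0.004,0.004,0.004],"rz": [0.004,0.004,0.004,0.004,0.004]}'
python3 -c "
from h import *
o=np.array([.5718,.0196,.069])
delta(o+ZS*.007,RS)"
```

```text
clock: 6.3
tool_pos: [0.5557, -0.0023, 0.1128]
tool_rot: [[-0.804, 0.515, 0.296], [0.594, 0.697, 0.401], [0.001, 0.498, -0.867]]
force: [3.7, -2.9, -4.9]
gripper_width: 0.0597
finger_force: 55.4
delta [0.0, 0.0017, 0.0445, -0.0019, -0.0001, -0.0013]
```

```bash
cat > f.py <<'E'
from h import *
import sys
s=env.sense(); T=s["tool_rot"]; f=s["force"]-[0,0,-1.2]
print("Ftool",np.round(T.T@f,1),"spindle frame TCP",np.round((A.T@(s["tool_pos"]-np.array([.5718,.0196,.069])))*1000,1))
E
python3 drive.py '{"dx": [0],"dy": [0],"dz": [0],"rx": [0],"ry": [0],"rz": [0]}'; python3 f.py
```

```text
clock: 6.42
tool_pos: [0.5556, -0.0024, 0.1129]
tool_rot: [[-0.804, 0.516, 0.296], [0.594, 0.697, 0.401], [0.001, 0.498, -0.867]]
force: [3.4, -3.7, -6.1]
gripper_width: 0.0595
finger_force: 55.4
Ftool [-5.  -3.2  3.7] spindle frame TCP [ 1.7 -0.  51.7]
```

```bash
python3 drive.py '{"dx": [-0.001,-0.001],"dy": [-0.001,-0.001],"dz": [0,0],"rx": [0,0],"ry": [0,0],"rz": [0,0]}'; python3 f.py
python3 drive.py '{"dx": [0,0,0,0],"dy": [0,0,0,0],"dz": [0.006,0.012,0.018,0.018],"rx": [0,0,0,0],"ry": [0,0,0,0],"rz": [0,0,0,0]}'; python3 f.py
```

```text
clock: 6.68
tool_pos: [0.5554, -0.0026, 0.1129]
tool_rot: [[-0.805, 0.515, 0.295], [0.594, 0.696, 0.404], [0.003, 0.5, -0.866]]
force: [1.7, -1.3, -2.6]
gripper_width: 0.0601
finger_force: 55.7
Ftool [-2.1 -0.7  1.2] spindle frame TCP [ 2.  -0.  51.8]
clock: 7.18
tool_pos: [0.5606, 0.0047, 0.0964]
tool_rot: [[-0.805, 0.515, 0.294], [0.594, 0.697, 0.403], [0.003, 0.499, -0.867]]
force: [3.0, -2.3, -4.0]
gripper_width: 0.0597
finger_force: 55.5
Ftool [-3.8 -1.5  2.4] spindle frame TCP [ 2.4 -0.2 33.1]
```

```bash
python3 drive.py '{"dx": [-0.001,-0.001,-0.001,-0.001,-0.001],"dy": [-0.001,-0.001,-0.001,-0.001,-0.001],"dz": [0.006,0.012,0.018,0.022,0.022],"rx": [0,0,0,0,0],"ry": [0,0,0,0,0],"rz": [0,0,0,0,0]}'; python3 f.py
python3 drive.py '{"dx": [0,0,0],"dy": [0,0,0],"dz": [0.002,0.003,0.003],"rx": [0,0,0],"ry": [0,0,0],"rz": [0,0,0]}'; python3 f.py
```

```text
clock: 7.8
tool_pos: [0.5673, 0.0126, 0.0773]
tool_rot: [[-0.805, 0.515, 0.295], [0.593, 0.696, 0.404], [0.003, 0.5, -0.866]]
force: [1.7, 0.6, -0.2]
gripper_width: 0.0597
finger_force: 55.7
Ftool [-1.   1.8 -0.2] spindle frame TCP [ 3.1  0.6 11.3]
clock: 8.18
tool_pos: [0.5683, 0.0133, 0.075]
tool_rot: [[-0.804, 0.516, 0.295], [0.594, 0.696, 0.403], [0.003, 0.5, -0.866]]
force: [1.8, 1.5, -1.2]
gripper_width: 0.0599
finger_force: 55.8
Ftool [-0.5  2.   1.1] spindle frame TCP [3.3 0.9 8.8]
```

```bash
python3 drive.py '{"dx": [0,0,0],"dy": [0,0,0],"dz": [0.001,0.002,0.002],"rx": [0,0,0],"ry": [0,0,0],"rz": [0,0,0]}'; python3 f.py
python3 drive.py '{"dx": [0,0,0],"dy": [0,0,0],"dz": [0.001,0.002,0.002],"rx": [0,0,0],"ry": [0,0,0],"rz": [0,0,0]}'; python3 f.py
```

```text
clock: 8.55
tool_pos: [0.5684, 0.0134, 0.0747]
tool_rot: [[-0.804, 0.516, 0.295], [0.595, 0.696, 0.403], [0.003, 0.499, -0.866]]
force: [-9.7, -6.0, 13.3]
gripper_width: 0.0598
finger_force: 57.4
Ftool [  4.2  -1.9 -17.9] spindle frame TCP [3.2 1.  8.4]
clock: 8.93
tool_pos: [0.5686, 0.0135, 0.0746]
tool_rot: [[-0.803, 0.517, 0.295], [0.596, 0.695, 0.402], [0.003, 0.499, -0.867]]
force: [-21.9, -13.8, 30.0]
gripper_width: 0.0597
finger_force: 59.3
Ftool [  9.4  -5.4 -39.1] spindle frame TCP [3.2 1.  8.3]
```

```bash
python3 drive.py '{"dx": [0,0],"dy": [0,0],"dz": [-0.003,-0.003],"rx": [0,0],"ry": [0,0],"rz": [0,0]}'; python3 f.py
python3 drive.py '{"dx": [0,0,0,0],"dy": [0,0,0,0],"dz": [0,0,0,0],"rx": [0,0,0,0],"ry": [0,0,0,0],"rz": [0,0,0,0]}' 0.085; python3 f.py
python3 drive.py '{"dx": [0,0,0,0],"dy": [0,0,0,0],"dz": [-0.05,-0.1,-0.14,-0.14],"rx": [0,0,0,0],"ry": [0,0,0,0],"rz": [0,0,0,0]}'
python3 -c "
from h import *
p=np.array([.5185,-.2624,.0035])+rz(-.192)@[-.06,.01,0]
Yc=rz(-.192)[:,1]
print(p);delta([p[0],p[1],.1],trot(np.array([0,0,-1.]),Yc));print(env.sense()['q'])
t=env.read_camera('top');s=env.read_camera('side')
np.save('s2.npy',s);np.save('t2.npy',t)
o=np.array([.5718,.0196,.069])
W=lambda L:o+L@A.T
ln=[(W(circ(.036,0)),(0,255,0)),(W(circ(.0095,.05)),(0,0,255)),(W(np.array([[0,-.01,.04],[0,.01,.04]])),(255,255,0)),(W(circ(.031,.032)),(255,0,0))]
cv2.imwrite('pics/g3.png',np.hstack([crop('side',s,265,175,50,60,8,ln),crop('top',t,250,205,50,60,8,ln)]))
"
```

```text
clock: 9.18
tool_pos: [0.5685, 0.0132, 0.0747]
tool_rot: [[-0.804, 0.516, 0.295], [0.595, 0.696, 0.403], [0.002, 0.499, -0.866]]
force: [-5.6, -4.8, 9.7]
gripper_width: 0.0601
finger_force: 57.0
Ftool [  1.7  -0.7 -13. ] spindle frame TCP [3.3 1.2 8.5]
clock: 9.68
tool_pos: [0.5683, 0.0139, 0.0737]
tool_rot: [[-0.805, 0.516, 0.294], [0.594, 0.696, 0.403], [0.003, 0.499, -0.866]]
force: [0.8, -0.1, -0.3]
gripper_width: 0.0852
finger_force: 0.0
Ftool [-0.8  0.8 -0.6] spindle frame TCP [3.4 0.6 7.4]
clock: 10.18
tool_pos: [0.5293, -0.0447, 0.1988]
tool_rot: [[-0.803, 0.514, 0.301], [0.595, 0.697, 0.4], [-0.004, 0.501, -0.866]]
force: [0.0, -0.3, -0.3]
gripper_width: 0.085
finger_force: 0.0
[ 0.46151075 -0.2411344   0.0035    ]
delta [-0.0621, -0.2211, -0.0135, 0.5145, 0.1208, -0.4343]
[-0.48762624  0.03792043 -0.46795301  0.97456363  0.51709645  0.17289435]
```

View pics/g3.png

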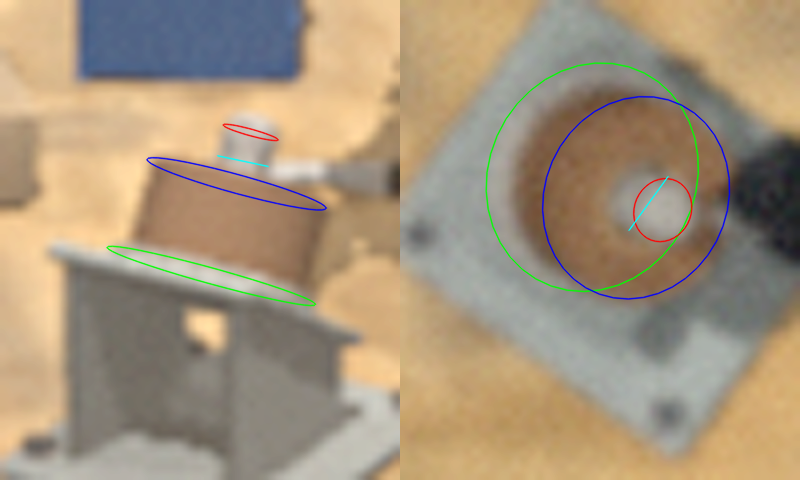

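```bash
python3 drive.py '{"dx": [-0.062,-0.062,-0.062,-0.062,-0.062],"dy": [-0.221,-0.221,-0.221,-0.221,-0.221],"dz": [-0.014,-0.014,-0.014,-0.014,-0.014],"rx": [0.514,0.514,0.514,0.514,0.514],"ry": [0.121,0.121,0.121,0.121,0.121],"rz": [-0.434,-0.434,-0.434,-0.434,-0.434]}' 0.05 100
python3 drive.py '{"dx": [0,0],"dy": [0,0],"dz": [0,0],"rx": [0,0],"ry": [0,0],"rz": [0,0]}'
cat > cg.py <<'E'
from h import *
p=np.array([.5185,-.2624,.0035])+rz(-.192)@[-.06,.01,0]
delta([p[0],p[1],.001],trot(np.array([0,0,-1.]),rz(-.192)[:,1]));print(env.sense()['q'])
E
python3 cg.py
```

```text
clock: 10.9
tool_pos: [0.4571, -0.2375, 0.0936]
tool_rot: [[-0.982, 0.19, -0.011], [0.19, 0.982, 0.008], [0.013, 0.006, -1.0]]
force: [-0.4, 0.4, -0.2]
gripper_width: 0.0499
finger_force: 0.0
clock: 11.15
tool_pos: [0.4594, -0.2383, 0.0972]
tool_rot: [[-0.982, 0.189, -0.005], [0.189, 0.982, 0.004], [0.006, 0.003, -1.0]]
force: [0.3, -0.7, 0.5]
gripper_width: 0.0503
finger_force: 0.0
delta [-0.0032, -0.0027, 0.0962, 0.0031, -0.0062, 0.002]
[-6.03648956e-01  2.03744604e-01 -4.23432929e-01  9.50507691e-01
  3.36173295e-04 -4.13674715e-01]
```

```bash
python3 drive.py '{"dx": [-0.003,-0.003,-0.003,-0.003,-0.003],"dy": [-0.003,-0.003,-0.003,-0.003,-0.003],"dz": [0.05,0.075,0.09,0.09,0.09],"rx": [0.003,0.003,0.003,0.003,0.003],"ry": [-0.006,-0.006,-0.006,-0.006,-0.006],"rz": [0.002,0.002,0.002,0.002,0.002]}'
python3 cg.py; python3 -c "
from h import *
s=env.read_camera('side');cv2.imwrite('pics/g4.png',crop('side',s,295,165,60,50,8))"
```

```text
clock: 11.78
tool_pos: [0.4619, -0.2428, 0.0081]
tool_rot: [[-0.982, 0.191, 0.001], [0.191, 0.982, -0.002], [-0.001, -0.001, -1.0]]
force: [-0.2, 0.0, -0.8]
gripper_width: 0.0501
finger_force: 0.0
delta [0.0007, 0.0016, 0.0071, -0.0014, 0.0013, -0.0003]
[-6.07418733e-01  3.19833156e-01 -5.00535527e-01  7.48694788e-01
 -7.32521818e-04 -4.15108294e-01]
```

View pics/g4.png

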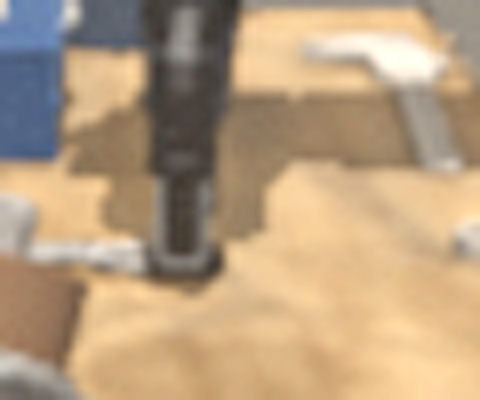

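```bash
python3 drive.py '{"dx": [0.001,0.001,0.001],"dy": [0.002,0.002,0.002],"dz": [0.004,0.007,0.007],"rx": [-0.001,-0.001,-0.001],"ry": [0.001,0.001,0.001],"rz": [0,0,0]}'
python3 drive.py '{"dx": [0,0,0,0,0],"dy": [0,0,0,0,0],"dz": [0,0,0,0,0],"rx": [0,0,0,0,0],"ry": [0,0,0,0,0],"rz": [0,0,0,0,0]}' 0.01 100
python3 drive.py '{"dx": [0,0,0,0],"dy": [0,0,0,0],"dz": [-0.05,-0.1,-0.14,-0.14],"rx": [0,0,0,0],"ry": [0,0,0,0],"rz": [0,0,0,0]}'
```

```text
clock: 12.2
tool_pos: [0.4599, -0.2399, -0.0003]
tool_rot: [[-0.982, 0.191, -0.002], [0.191, 0.982, 0.001], [0.002, 0.001, -1.0]]
force: [0.2, -0.4, 0.5]
gripper_width: 0.05
finger_force: 0.0
clock: 12.82
tool_pos: [0.4603, -0.2402, 0.0004]
tool_rot: [[-0.982, 0.191, -0.002], [0.191, 0.982, 0.001], [0.002, 0.0, -1.0]]
force: [-1.5, 0.5, 5.3]
gripper_width: 0.0245
finger_force: 98.4
clock: 13.32
tool_pos: [0.4632, -0.2421, 0.1436]
tool_rot: [[-0.982, 0.191, 0.005], [0.191, 0.982, -0.004], [-0.006, -0.003, -1.0]]
force: [0.5, -0.0, -0.2]
gripper_width: 0.0246
finger_force: 98.9
```

```bash
cat > ci.py <<'E'
from h import *
import sys
O=np.array([.5718,.0196,.069])
dist,hx,hz=[float(v)/1000 for v in sys.argv[1:4]]; up=float(sys.argv[4])/1000 if len(sys.argv)>4 else 0
C=np.array([-.0613,-.010,-.0031])
H=O+A@[hx,0,hz]; xc=A[:,1]
p=H-xc*dist-RS@C+ZS*up
s=env.sense(); print("clip in A(mm)",np.round(A.T@(s["tool_pos"]+s["tool_rot"]@C-O)*1000,1),"Ftool",np.round(s["tool_rot"].T@(s["force"]+[0,0,.7]),1))
print(np.round(p,4)); delta(p,RS)
E
python3 ci.py 55 2.5 41.3 100
```

```text
clip in A(mm) [184.2 127.5 196.5] Ftool [-0.5  0.1 -0.5]
[0.441  0.0382 0.1924]
delta [0.0751, 0.2707, -0.0501, -0.5165, -0.1098, 0.4343]
```

```bash
python3 drive.py '{"dx": [0,0.02,0.04,0.06,0.075],"dy": [0,0.05,0.11,0.17,0.23],"dz": [-0.06,-0.1,-0.1,-0.1,-0.1],"rx": [-0.1,-0.25,-0.4,-0.516,-0.516],"ry": [-0.03,-0.05,-0.1,-0.11,-0.11],"rz": [0.1,0.2,0.34,0.434,0.434]}'
python3 drive.py '{"dx": [0,0],"dy": [0.03,0.035],"dz": [0,0],"rx": [0,0],"ry": [0,0],"rz": [0,0]}'
python3 ci.py 55 2.5 41.3 100;python3 ci.py 55 2.5 41.3 0
```

```text
clock: 13.95
tool_pos: [0.4291, -0.004, 0.2372]
tool_rot: [[-0.802, 0.523, 0.289], [0.598, 0.691, 0.407], [0.014, 0.499, -0.866]]
force: [0.4, 0.7, -0.7]
gripper_width: 0.0245
finger_force: 99.1
clock: 14.2
tool_pos: [0.4491, 0.0209, 0.257]
tool_rot: [[-0.807, 0.515, 0.29], [0.591, 0.697, 0.407], [0.008, 0.499, -0.867]]
force: [-0.4, -0.3, -0.6]
gripper_width: 0.0246
finger_force: 99.1
clip in A(mm) [-21.7 -38.2 201.3] Ftool [ 0.2 -0.4 -0.3]
[0.441  0.0382 0.1924]
delta [0.0162, -0.0243, 0.0607, -0.0011, -0.0081, -0.0014]
clip in A(mm) [-21.7 -38.2 201.3] Ftool [ 0.2 -0.4 -0.3]
[0.4707 0.0785 0.1058]
delta [0.0154, -0.0242, 0.1607, -0.0011, -0.0081, -0.0014]
```

```bash
python3 drive.py '{"dx": [0.015,0.015,0.015,0.015,0.015],"dy": [-0.024,-0.024,-0.024,-0.024,-0.024],"dz": [0.03,0.08,0.12,0.15,0.161],"rx": [-0.001,-0.001,-0.001,-0.001,-0.001],"ry": [-0.008,-0.008,-0.008,-0.008,-0.008],"rz": [-0.001,-0.001,-0.001,-0.001,-0.001]}'
python3 drive.py '{"dx": [0,0],"dy": [0,0],"dz": [0,0],"rx": [0,0],"ry": [0,0],"rz": [0,0]}'
cat > pic.py <<'E'
from h import *
import sys
n=sys.argv[1]; hx,hy,hz=[float(v)/1000 for v in sys.argv[2:5]]
o=np.array([.5718,.0196,.069])
C=np.array([-.0613,-.010,-.0031])
t=env.read_camera('top');s=env.read_camera('side');np.save('s_'+n,s);np.save('t_'+n,t)
w=env.sense();P=w['tool_pos'];T=w['tool_rot']; K=T@np.diag([-1,1,-1]); cp=P+T@C
c=lambda q:cp+np.array(q)/1000@K.T
W=lambda L:o+A@[hx,hy,0]+L@A.T
ln=[(W(circ(.0095,.05+hz-.04)),(0,0,255)),(W(np.array([[0,-.0095,hz],[0,.0095,hz]])),(255,255,0)),(c([[33,0,0],[-46,0,0]]),(0,255,0)),(c([[28,17,0],[22,15,0]]),(255,0,0))]
cv2.imwrite(f'pics/{n}.png',np.hstack([crop('side',s,275,170,50,60,8,ln),crop('top',t,245,200,50,60,8,ln)]))
cv2.imwrite(f'pics/{n}_raw.png',np.hstack([crop('side',s,275,170,50,60,8),crop('top',t,245,200,50,60,8)]))
E
python3 ci.py 55 2.5 41.3; python3 pic.py p1 2.5 0 41.3
```

```text
clock: 14.82
tool_pos: [0.4699, 0.0774, 0.1034]
tool_rot: [[-0.803, 0.519, 0.293], [0.596, 0.695, 0.403], [0.005, 0.498, -0.867]]
force: [-0.8, 0.1, -0.6]
gripper_width: 0.0245
finger_force: 99.1
clock: 15.08
tool_pos: [0.4726, 0.0764, 0.1071]
tool_rot: [[-0.803, 0.516, 0.299], [0.596, 0.695, 0.401], [-0.001, 0.501, -0.866]]
force: [0.2, 0.9, 0.1]
gripper_width: 0.0244
finger_force: 99.1
clip in A(mm) [  2.5 -52.3  42.9] Ftool [ 0.4  1.1 -0.2]
[0.4707 0.0785 0.1058]
delta [0.0027, -0.0002, 0.0014, 0.0007, 0.0028, -0.0027]
```

View pics/p1.png

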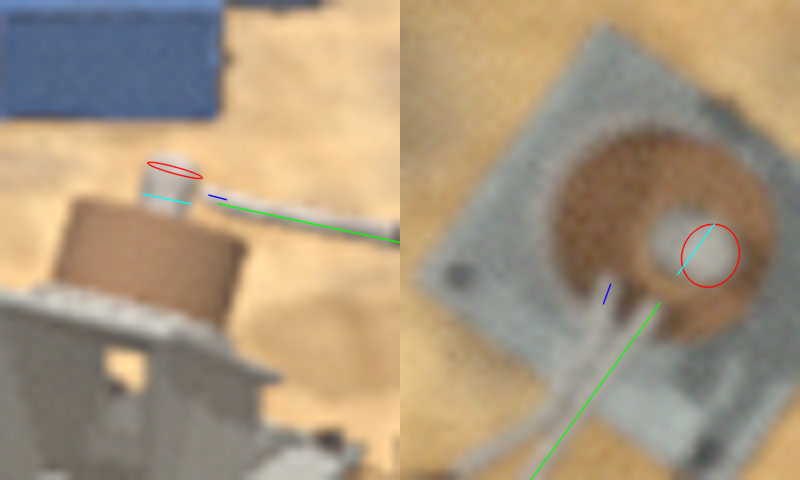

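I've now used all my picture views, so from here I measure numerically: low-saturation metal against the brown background. In the last view, the clip tip is in front of the spindle and the leg runs parallel to the hole. The seen spindle tip and the seen leg both sit about 1 px left and up of the overlay.

Run:
```python
from h import *
np.set_printoptions(linewidth=250)
for n,(x,y,w,h) in (("s",(288,184,40,22)),("t",(258,222,42,42))):
    im=cv2.GaussianBlur(np.load(n+"_p1.npy"),(0,0),.6)[y:y+h,x:x+w].astype(float)
    sat=(im[:,:,0]-im[:,:,2])/im.sum(2)*300
    print(n,x,y); 
    for r in range(h): print(y+r,"".join("%3d"%v for v in sat[r]))
```

```text
s 288 184
184 -21-22-24-23-23-23-22-22-20-19-20-19-19 -7 24 42 44 44 44 46 48 48 47 46 47 46 45 44 43 42 41 41 41 40 40 40 40 40 41 41
185  25 24 23 26 26 24 25 27 27 28 28 30 30 31 38 43 44 45 45 47 48 48 48 48 47 47 45 45 44 42 42 41 41 40 41 40 41 41 41 40
186  43 43 45 44 45 45 46 45 44 44 44 43 44 44 44 45 44 45 46 48 49 49 50 49 48 47 46 44 44 43 42 41 41 41 41 40 40 42 43 42
187  46 47 48 48 48 49 48 47 46 46 46 45 46 46 46 46 46 46 47 49 49 49 48 49 48 48 47 46 45 44 42 42 41 41 41 40 40 41 43 42
188  46 46 47 48 49 47 42 40 40 42 44 45 46 47 47 46 46 47 47 48 48 48 48 48 48 48 48 47 45 44 44 43 42 42 41 41 41 41 42 41
189  45 46 47 48 47 38 26 22 23 26 33 42 46 48 48 47 47 47 47 47 48 47 47 47 47 48 48 48 47 45 44 44 43 42 40 40 40 40 40 40
190  45 46 47 47 44 28 15 11 11 13 20 35 46 49 48 48 48 47 47 46 45 45 45 45 47 46 47 47 47 47 46 45 43 41 39 39 39 39 39 38
191  44 46 46 47 39 21 11 10 10  9 13 28 44 50 49 49 49 48 48 47 45 44 44 44 45 46 47 47 47 46 45 44 42 41 39 38 39 39 38 34
192  46 46 47 45 34 17 10 10  9  9 13 27 41 45 47 48 49 48 48 48 46 44 44 43 43 44 45 45 4
[... 6471 characters left out ...]
  3  9 22 40 51 57 60 59 58 58 57 57 57 56 55
259  51 38 25 18 23 38 50 55 57 58 60 60 58 58 59 61 59 58 57 57 48 39 29 18  8  2  3  6 17 35 51 57 58 57 57 58 59 58 57 58 55 56
260  41 27 19 21 33 47 53 58 58 56 56 57 57 58 58 58 57 58 59 61 55 52 45 33 19  9  6 13 29 46 57 58 57 55 58 58 59 59 58 58 55 55
261  30 21 21 28 42 51 53 56 56 54 55 54 55 56 56 57 59 59 60 59 59 56 56 47 32 20 19 29 45 56 60 60 57 56 58 57 58 58 57 56 55 55
262  22 19 27 39 47 50 51 55 53 52 52 54 54 54 54 54 58 59 59 58 58 61 61 57 46 39 40 48 56 60 59 60 58 58 58 58 58 60 58 57 55 54
263  19 25 36 45 50 51 52 52 51 50 52 54 54 55 53 53 54 57 56 55 55 58 58 57 56 53 54 57 60 61 58 58 59 58 56 56 57 59 57 55 54 53
```

```bash
cat > meas.py <<'E'
from h import *
o=np.array([.5718,.0196,.069])
C=np.array([-.0613,-.010,-.0031])
def sat(n,f): 
    im=cv2.GaussianBlur(np.load(f),(0,0),.6).astype(float); return (im[:,:,0]-im[:,:,2])/im.sum(2)*300
k=8
def render(n,pts_groups,x,y,w,h):
    m=np.zeros((h*k,w*k),np.uint8)
    for P in pts_groups:
        p=((proj(n,P)-[x,y]+.5)*k-.5); hull=cv2.convexHull(np.round(p*16).astype(np.int32)); cv2.fillConvexPoly(m,hull,255,cv2.LINE_8,4)
    m=cv2.resize(m,(w,h),interpolation=cv2.INTER_AREA).astype(float)/255
    return cv2.GaussianBlur(m,(0,0),.9)
def spindle(hx,hy,hz0=0):
    W=lambda L:o+A@[hx,hy,hz0]+L@A.T
    return [np.r_[W(circ(.0095,.032)),W(circ(.0095,.05))],np.r_[W(circ(.0095,.05)),W(circ(.007,.054))]]
ROI={"side":(289,185,13,11),"top":(271,223,20,15)}
def fit_sp(ft,fs,mx):
    S={"side":sat("side",fs),"top":sat("top",ft)}
    def res(p):
        out=[]
        for n,(x,y,w,h) in ROI.items():
            m=render(n,spindle(*p[:3]),x,y,w,h); d=S[n][y:y+h,x:x+w]; M=mx[n]
            a=np.c_[m[M],np.ones(M.sum())]; c,*_=np.linalg.lstsq(a,d[M],rcond=None); out.append((a@c-d[M])/40)
        return np.concatenate(out)
    f=least_squares(res,[0,0,0.],diff_step=.1,x_scale=.001) if 0 else None
    from scipy.optimize import minimize
    f=minimize(lambda p:(res(p/1000)**2).sum(),[0,0,0],method="Nelder-Mead",options=dict(initial_simplex=[[0,0,0],[3,0,0],[0,3,0],[0,0,3]],xatol=.02,fatol=1e-5))
    return f
def mask():
    mx={}
    for n,(x,y,w,h) in ROI.items():
        Y,X=np.mgrid[y:y+h,x:x+w]; mx[n]=(~((X>=299)&(Y>=192))&(Y<196)) if n=="side" else (~((X<278)&(Y>=232)))
    return mx
def clipfit(ft,fs,P,T):
    tops=[(275.55,238),(263.2,256),(261.9,258),(260.4,260)]
    return tops
if __name__=="__main__":
    f=fit_sp("t_p1.npy","s_p1.npy",mask()); print("spindle offset A mm",f.x,f.fun)
    # clip straight leg, unknown y0,yaw,z0,pitch (in clip frame at tip)
    w=env.sense();P=w['tool_pos'];T=w['tool_rot']; K=T@np.diag([-1,1,-1]); cp=P+T@C
    top=np.array([(275.55,238),(263.2,256),(261.9,258),(260.4,260)]); side=np.array([(303,194.7),(312,196.37),(321,198.15)])
    xs=np.array([.033,-.046])
    def line(n,p,yb=0):
        L=np.c_[xs,p[0]+p[1]*(xs-.033)+yb,p[2]+p[3]*(xs-.033)]; return proj(n,cp+L@K.T)
    def dist(l,q): d=l[1]-l[0]; d/=np.linalg.norm(d); return (q-l[0])@[-d[1],d[0]]
    for yb in (0,.006):
      r=least_squares(lambda p:np.r_[dist(line("top",p),top),dist(line("side",p,yb),side)],[0,0,0,0],x_scale=.001)
      print("clip tip dy,yaw,dz,pitch",yb,r.x,np.round(r.fun,2)); print("tip px",line("top",r.x)[0],line("side",r.x)[0])
    print("clip model origin in A",A.T@(cp-o)*1000)
E
python3 meas.py
```

```text
spindle offset A mm [1.79736896 0.14149819 0.85152507] 13.115941588234307
clip tip dy,yaw,dz,pitch 0 [ 0.00253186  0.02185189  0.00091193 -0.02011729] [ 0.    0.   -0.06  0.05  0.02 -0.04  0.02]
tip px [276.44909065 236.69809641] [301.35386864 194.36613365]
clip tip dy,yaw,dz,pitch 0.006 [ 0.00213068  0.02185068  0.00014544 -0.02011963] [ 0.    0.   -0.06  0.05  0.02 -0.04  0.02]
tip px [276.43303027 236.72150075] [301.34285294 194.67643406]
clip model origin in A [  2.21105216 -52.22283984  43.11521601]
```

```bash
python3 drive.py '{"dx": [0,0],"dy": [-0.0003,-0.0003],"dz": [0.0023,0.0023],"rx": [0,0],"ry": [0.002,0.002],"rz": [0.019,0.019]}'
python3 drive.py '{"dx": [-0.003,-0.006,-0.006],"dy": [0,0,0],"dz": [0,0,0],"rx": [0,0,0],"ry": [0,0,0],"rz": [0,0,0]}'
python3 ci.py 55 2.5 41.3
python3 drive.py '{"dx": [-0.002,-0.004,-0.006,-0.007,-0.007],"dy": [0,0,0,0,0],"dz": [0,0,0,0,0],"rx": [0,0,0,0,0],"ry": [0,0,0,0,0],"rz": [0,0,0,0,0]}'
python3 ci.py 55 2.5 41.3
```

```text
clock: 15.42
tool_pos: [0.4724, 0.0778, 0.1044]
tool_rot: [[-0.794, 0.531, 0.297], [0.608, 0.684, 0.403], [0.011, 0.5, -0.866]]
force: [-0.4, -0.6, -1.3]
gripper_width: 0.0249
finger_force: 99.1
clock: 15.8
tool_pos: [0.4775, 0.0741, 0.1042]
tool_rot: [[-0.794, 0.531, 0.297], [0.608, 0.684, 0.403], [0.011, 0.5, -0.866]]
force: [0.8, 0.4, -1.4]
gripper_width: 0.0246
finger_force: 99.1
clip in A(mm) [  4.2 -47.2  39.6] Ftool [-0.4  0.3  1. ]
[0.4707 0.0785 0.1058]
delta [0.008, 0.0002, -0.0017, 0.0005, -0.0005, -0.0218]
clock: 16.42
tool_pos: [0.4826, 0.07, 0.1039]
tool_rot: [[-0.794, 0.531, 0.296], [0.608, 0.684, 0.403], [0.012, 0.5, -0.866]]
force: [0.3, 0.8, -0.4]
gripper_width: 0.0244
finger_force: 99.1
clip in A(mm) [  4.6 -40.7  39.5] Ftool [0.3 0.9 0.1]
[0.4707 0.0785 0.1058]
delta [0.0146, 0.0004, -0.0017, 0.0003, -0.001, -0.0219]
```

```bash
python3 drive.py '{"dx": [0.002,0.002,-0.002,-0.005,-0.005],"dy": [0,0,0,0,0],"dz": [-0.0008,-0.0008,-0.0008,-0.0008,-0.0008],"rx": [0,0,0,0,0],"ry": [0,0,0,0,0],"rz": [0,0,0,0,0]}'
python3 ci.py 55 2.5 41.3
```

```text
clock: 17.05
tool_pos: [0.4883, 0.066, 0.1056]
tool_rot: [[-0.794, 0.529, 0.299], [0.608, 0.685, 0.402], [0.008, 0.501, -0.865]]
force: [2.8, 0.3, 1.3]
gripper_width: 0.0247
finger_force: 99.1
clip in A(mm) [  3.5 -33.7  41. ] Ftool [-2.   2.7 -0.8]
[0.4707 0.0785 0.1058]
delta [0.0215, -0.0007, -0.0005, 0.0018, 0.0023, -0.0197]
```

```bash
python3 drive.py '{"dx": [-0.002,-0.004,-0.006,-0.008,-0.008],"dy": [0.0005,0.0005,0.0006,0.0006,0.0006],"dz": [0,0,0,0,0],"rx": [0,0,0,0,0],"ry": [0,0,0,0,0],"rz": [0,0,0,0,0]}'
python3 ci.py 55 2.5 41.3
python3 - <<'E'
from h import *
s=env.read_camera('side');np.save('s_p2',s);x,y,w,h=286,186,34,16
im=cv2.GaussianBlur(s,(0,0),.6)[y:y+h,x:x+w].astype(float);sat=(im[:,:,0]-im[:,:,2])/im.sum(2)*300
for r in range(h): print(y+r,"".join("%3d"%v for v in sat[r]))
E
```

```text
clock: 17.68
tool_pos: [0.4935, 0.0622, 0.1051]
tool_rot: [[-0.794, 0.53, 0.297], [0.608, 0.684, 0.404], [0.011, 0.501, -0.865]]
force: [0.9, 3.2, 2.5]
gripper_width: 0.0249
finger_force: 99.3
clip in A(mm) [  3.8 -27.3  40.4] Ftool [ 1.3  4.3 -1.2]
[0.4707 0.0785 0.1058]
delta [0.0279, -0.0006, -0.0008, 0.0012, -0.0005, -0.0212]
186  42 42 44 43 44 45 45 46 46 45 45 44 44 44 43 44 45 45 44 45 46 48 49 49 49 49 48 48 46 44 44 44 42 42
187  43 45 46 46 48 48 48 48 47 46 47 46 45 46 46 45 46 45 45 46 47 48 49 48 49 49 48 47 47 45 45 44 43 40
188  42 44 45 46 47 49 48 47 42 40 42 43 44 45 47 47 47 46 46 47 47 48 49 49 48 49 48 47 47 46 45 44 43 39
189  42 43 44 45 47 48 47 38 27 23 25 28 35 44 47 48 48 47 47 47 48 47 47 47 46 47 47 48 47 46 46 44 42 35
190  41 42 44 46 47 48 44 29 15 11 11 14 22 36 47 49 49 48 47 47 48 47 45 46 45 45 45 46 47 47 47 46 43 32
191  42 42 44 46 47 46 37 20 10  8  9 10 14 30 46 50 50 48 48 48 48 47 46 45 43 44 45 45 46 47 47 47 44 29
192  43 44 45 46 47 41 25 12  9  9 10  9 12 30 47 51 52 50 49 49 49 48 47 45 43 43 42 44 45 46 46 44 41 26
193  44 45 46 46 45
[... 243 characters left out ...]
5 17 17 18 20 21 25 32 37 39 40 41 39 38 37 38 37 31 21 15
196  51 50 50 50 50 48 46 43 39 34 30 26 24 23 21 20 16 13 12 11 13 17 22 23 24 26 26 26 27 31 30 21 14 12
197  49 50 49 50 50 50 49 48 48 47 45 42 42 44 42 41 39 33 27 21 18 17 17 16 14 14 14 16 16 20 20 11  9  9
198  49 51 50 50 50 50 49 50 51 52 51 50 49 50 51 51 50 48 46 44 42 41 36 31 25 21 18 15 14 15 11  7  7  7
199  49 50 50 51 50 51 50 50 51 50 50 50 49 50 51 51 50 52 52 52 51 50 49 47 44 41 37 33 29 28 25 16 11  8
200  50 51 50 50 50 50 51 50 51 50 50 50 51 51 50 48 51 50 51 53 52 51 49 49 48 47 45 44 44 45 45 40 34 25
201  50 50 49 50 49 49 50 49 50 49 50 50 50 50 49 49 50 49 50 51 49 48 47 47 47 46 45 45 46 48 48 47 47 46
```

```bash
python3 drive.py '{"dx": [-0.003,-0.006,-0.009,-0.012,-0.012],"dy": [0.0008,0.0009,0.001,0.001,0.001],"dz": [0,0,0,0,0],"rx": [0,0,0,0,0],"ry": [0,0,0,0,0],"rz": [0,0,0,0,0]}'
python3 ci.py 55 2.5 41.3
```

```text
clock: 18.35
tool_pos: [0.5015, 0.0574, 0.1048]
tool_rot: [[-0.795, 0.531, 0.293], [0.606, 0.683, 0.408], [0.016, 0.502, -0.865]]
force: [-2.3, 6.4, 4.6]
gripper_width: 0.0247
finger_force: 99.4
clip in A(mm) [  3.3 -18.   39.3] Ftool [ 5.8  5.8 -2.6]
[0.4707 0.0785 0.1058]
delta [0.0372, -0.0014, -0.0014, 0.0023, -0.0059, -0.0225]
```

```bash
python3 drive.py '{"dx": [-0.003,-0.006,-0.009,-0.01],"dy": [0.0005,0.0007,0.0008,0.0008],"dz": [-0.0005,-0.0005,-0.0005,-0.0005],"rx": [0,0,0,0],"ry": [0,0,0,0],"rz": [0,0,0,0]}'
python3 ci.py 55 2.5 41.3
```

```text
clock: 18.85
tool_pos: [0.5124, 0.0498, 0.1064]
tool_rot: [[-0.794, 0.53, 0.298], [0.608, 0.684, 0.404], [0.01, 0.501, -0.865]]
force: [2.4, 4.3, 3.1]
gripper_width: 0.0245
finger_force: 99.1
clip in A(mm) [ 2.1 -4.7 40.9] Ftool [ 0.7  6.1 -0.8]
[0.4707 0.0785 0.1058]
delta [0.0505, -0.0027, -0.0004, 0.0017, 0.0002, -0.0206]
```

```bash
python3 drive.py '{"dx": [-0.002,-0.003,-0.003],"dy": [0.0004,0.0006,0.0006],"dz": [0,0,0],"rx": [0,0,0],"ry": [0,0,0],"rz": [0,0,0]}'
python3 ci.py 55 2.5 41.3
python3 drive.py '{"dx": [-0.002,-0.003,-0.003],"dy": [0.0004,0.0006,0.0006],"dz": [0,0,0],"rx": [0,0,0],"ry": [0,0,0],"rz": [0,0,0]}'
python3 ci.py 55 2.5 41.3
```

```text
clock: 19.23
tool_pos: [0.5147, 0.0478, 0.1064]
tool_rot: [[-0.794, 0.531, 0.297], [0.608, 0.684, 0.402], [0.01, 0.5, -0.866]]
force: [3.5, 2.6, 0.6]
gripper_width: 0.0243
finger_force: 99.0
clip in A(mm) [ 2.3 -1.6 41.1] Ftool [-1.1  4.3  1. ]
[0.4707 0.0785 0.1058]
delta [0.0535, -0.0027, -0.0003, 0.0, 0.0008, -0.0214]
clock: 19.6
tool_pos: [0.5166, 0.0469, 0.1063]
tool_rot: [[-0.794, 0.531, 0.296], [0.608, 0.684, 0.403], [0.012, 0.5, -0.866]]
force: [2.6, 2.6, 2.5]
gripper_width: 0.0243
finger_force: 99.1
clip in A(mm) [ 2.   0.5 40.8] Ftool [-0.4  4.8 -1. ]
[0.4707 0.0785 0.1058]
delta [0.0556, -0.0031, -0.0004, 0.0, -0.0008, -0.0221]
```

Run:
```python
from h import *
o=np.array([.5718,.0196,.069]);xc=A[:,1];H=o+A@[.0018,0,.04085]
print("expected tip side/top",proj("side",H+xc*.033),proj("top",H+xc*.033),"bent tip",proj("side",H+xc*.028-A[:,0]*.017),proj("top",H+xc*.028-A[:,0]*.017),"hole",proj("top",H))
for n,(x,y,w,h) in (("side",(280,185,36,16)),("top",(262,212,40,32))):
    im=env.read_camera(n);np.save(n[0]+'_p3',im)
    im=cv2.GaussianBlur(im,(0,0),.6)[y:y+h,x:x+w].astype(float);sat=(im[:,:,0]-im[:,:,2])/im.sum(2)*300
    print(x)
    for r in range(h): print(y+r,"".join("%3d"%v for v in sat[r]))
```

```text
expected tip side/top [[284.77877565 192.24352504]] [[289.21307673 219.26793228]] bent tip [[283.39222602 191.14901233]] [[283.11205297 216.88145959]] hole [[281.18445794 230.3637197 ]]
280
185  38 37 35 33 30 28 26 27 26 24 24 26 26 26 26 26 27 28 29 29 30 30 38 43 44 45 46 47 48 45 29 16 14 14 14 12
186  43 43 44 42 43 42 42 43 43 43 44 45 45 45 45 46 45 44 45 44 44 45 45 44 44 45 47 48 50 44 26 13 13 14 14 10
187  42 41 41 42 43 44 44 45 46 47 48 48 48 48 48 47 46 46 46 46 47 45 46 45 44 46 47 49 49 43 22 14 13 14 11  8
188  38 40 40 41 43 43 43 44 46 46 46 48 48 46 42 40 42 43 44 46 47 46 47 46 45 47 47 47 45 35 19 12 14 16 12  8
189  38 38 39 39 39 41 42 43 45 46 48 49 47 38 26 23 24 28 35 43 47 48 47 46 47 47 47 47 42 31 15 14 14 16 11  9
190  36 37 32 27 29 33 36 40 43 47 48 48 45 28 15 11 11 13 22 36 46 50 48 47 48 48 48 46 42 27 16 16 16 14  9  7
191  38 36 27 17 16 18 19 24 32 38 42 43 37 20 11  9  9  9 14 30 45 49 50 48 49 48 47 45 40 25 16 15 15 13  8  7
192  40 39 32 22 19 14 10 12 16 19 24 27 22 13 11 10 10 10 13 31 46 50 52 50 49 48 48 45 34 20 14 13 15 11  9  9
193  4
[... 4201 characters left out ...]
 18 33 53 55 57 61 59 60 58 52 42 26 12  4  0 -2 -1 -2 -1 -1  0 -1  2  9 21
239  -6 -3  4  6  6  6  5  8 13 17 18 13 10 11 16 28 52 64 60 60 61 61 57 51 43 31 15  4  0  0  0 -1 -1  0 -1 -1  0  8 17 32
240  -2 -4 -1  4  3  2  2  4  7 11 11 10  9 13 22 40 55 59 57 63 61 56 47 39 29 17  8  1 -1  0  1 -1 -1  0  0  0  2 14 28 45
241  -1 -2 -4  0  0  0  0  2  4  8  8  7  8 14 28 39 47 50 53 50 43 38 31 22 12  6  2  2  1  0  1 -1 -2 -1  0  1 10 24 39 54
242   0  0  0 -2  0 -1  0  0  2  5  4  5  6  8 14 23 29 35 35 28 23 20 13  9  4  1  0  1  1  1 -2 -1 -1  0  2  5 19 34 45 56
243  -1  0  3  0  0  1  0 -1  2  5  4  3  1  3  5  7 12 15 13 10  8  5  2  1  0  0  0  0  0 -1 -2 -2  1  2  5 15 32 47 53 58
```

The leg comes out of the far side of the shank within about 1 mm of where I expected it, and the bent leg lies against the upslope side. Releasing now.

```bash
python3 drive.py '{"dx": [0,0],"dy": [0.001,0.001],"dz": [0,0],"rx": [0,0],"ry": [0,0],"rz": [0,0]}'
python3 drive.py '{"dx": [0,0,0,0],"dy": [0,0,0,0],"dz": [0,0,0,0],"rx": [0,0,0,0],"ry": [0,0,0,0],"rz": [0,0,0,0]}' 0.05
python3 drive.py '{"dx": [0,0,0,0,0],"dy": [0,0,0,0,0],"dz": [-0.01,-0.03,-0.08,-0.13,-0.13],"rx": [0,0,0,0,0],"ry": [0,0,0,0,0],"rz": [0,0,0,0,0]}'
python3 drive.py '{"dx": [0,0,0,0],"dy": [0,0,0,0],"dz": [0,0,0,0],"rx": [0,0,0,0],"ry": [0,0,0,0],"rz": [0,0,0,0]}'
python3 - <<'E'
from h import *
for n,(x,y,w,h) in (("side",(280,187,36,12)),("top",(268,214,26,26))):
    im=env.read_camera(n);old=np.load(n[0]+'_p3.npy')
    np.save(n[0]+'_p4',im)
    im=cv2.GaussianBlur(im,(0,0),.6)[y:y+h,x:x+w].astype(float);sat=(im[:,:,0]-im[:,:,2])/im.sum(2)*300
    print(x)
    for r in range(h): print(y+r,"".join("%3d"%v for v in sat[r]))
E
```

```text
clock: 19.95
tool_pos: [0.517, 0.0474, 0.1067]
tool_rot: [[-0.793, 0.532, 0.296], [0.609, 0.684, 0.402], [0.012, 0.499, -0.866]]
force: [1.4, 1.5, 1.0]
gripper_width: 0.0246
finger_force: 99.1
clock: 20.45
tool_pos: [0.5168, 0.0477, 0.1066]
tool_rot: [[-0.794, 0.532, 0.296], [0.608, 0.684, 0.403], [0.012, 0.5, -0.866]]
force: [0.3, 0.3, -0.7]
gripper_width: 0.0495
finger_force: 0.0
clock: 21.08
tool_pos: [0.481, -0.0072, 0.2243]
tool_rot: [[-0.792, 0.529, 0.304], [0.61, 0.685, 0.399], [0.003, 0.502, -0.865]]
force: [-0.7, 0.8, 1.0]
gripper_width: 0.0498
finger_force: 0.0
clock: 21.58
tool_pos: [0.4783, -0.0042, 0.2187]
tool_rot: [[-0.794, 0.532, 0.295], [0.608, 0.684, 0.404], [0.013, 0.5, -0.866]]
force: [0.4, -0.2, 0.0]
gripper_width: 0.0498
finger_force: 0.0
280
187  41 41 41 42 43 43 43 45 46 47 47 47 48 49 47 47 47 46 45 46 46 46 45 45 46 46 47 48 50 49 49 48 49 48 47 45
188  40 40 40 41 42 43 43 44 46 47 47 48 48 46 42 40 41 42 44 46 46 46 47 46 46 47 47 48 49 49 48 47 47 47 47 46
189  38 37 38 35 36 38 40 43 44 46 48 48 47 38 27 23 24 28 36 43 46 48 46 46 47 48 48 47 47 46 47 4
[... 2492 characters left out ...]
  6  9  8  8 15 28 49 57 46 29 13  3
232  62 57 54 48 35 24 18 12 10  9  8  8  8  7  8  8  7  8 16 35 54 50 39 23  8  1
233  55 49 41 32 20 14 11 10 10  9 10 10  9 10  9  7  9 13 22 41 56 51 37 19  8  0
234  40 31 25 18 13 11 10 10  9  9  9 12 16 17 15 12 16 22 32 46 55 46 28 13  4  0
235  24 19 14 11 10 11 11 11 10 10 12 20 28 30 27 27 32 41 53 55 49 35 21  7  1  0
236  13 12 10 10 12 17 15 12  9 11 19 33 43 48 47 47 50 56 60 58 44 27 14  5  1  0
237   9 10 11 15 18 18 12 11 12 16 28 45 52 55 56 58 59 60 59 54 36 18  6  4  0 -1
238   7  9 14 22 21 13  8  8 13 26 45 55 59 57 60 60 55 57 53 43 28 12  2  0 -2 -1
239   6  9 13 17 16 11  8 10 17 36 57 60 58 58 60 59 53 50 43 31 16  5  0 -1 -2  0
```

```bash
python3 -c "
from cell import env
print(env.sign_off())"
```

```text
the job is handed in; nothing more can be done
None
```

The job is handed in at about 22 s of the 64 s limit, with no verdict returned: the low roll is down on the flange, the clip is through the cross hole and snapped round the shank (drooping about 0.12 rad, from the images), the gripper is clear, and nothing was commanded near the other rolls or the block (not re-checked at the end).

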